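Load handed corner brackets into a keyed nest plate

TASK

Load the two loose gold-coloured corner brackets into the two empty nests of the black nest plate, one in each, ready for screwing down: same hand and same way round as the pattern bracket already screwed into the left nest, flat on the plate, inside the steel rails and with the cut corner round the white key block. They are all the same part, but a bracket standing on its other leg comes out mirrored, with its web at the wrong end, and will not go into a nest: tip any such one over onto its other leg first. Either bracket may go into either empty nest.

Things in the scene. Friction and masses are not known exactly. Their poses are not given: they have to be found in the camera images.
- nest_plate: Black fixture plate fixed to the bench, 88 x 280 x 12 mm (x, y, z). Origin: centre of its underside; x points to the steel back rails, y along the row towards the pattern bracket. Nests centred at y = +88 (pattern bracket, screwed down, part of the plate), 0 and -88 mm. A bracket fits a nest with 3 mm to spare on each side.
- nest_middle (a point): Where a seated bracket's origin comes: centre of the middle nest, 32 mm above the bench, 20 mm above the plate's top. A seated bracket's own axes are parallel to this point's (and the plate's) axes: upright leg at the back rail (x = +23 to +30 mm from here, 6 mm high), web at the steel end rail (y = +33 to +40 mm, 6 mm high).
- nest_right (a point): The same point and axes for the right nest, 88 mm along the plate's -y. Each nest has a white key block 15 x 15 mm, 8 mm high, at x = -20 to -5, y = -30 to -15 mm from this point: it stands in the cut corner of a rightly placed bracket; a mirrored one would ride up on it.
- bracket_a: Loose yellow-chromated (gold-coloured) corner bracket, 0.1 kg, an equal angle 40 x 60 x 40 mm; origin at the centre of that box, 20 mm above its support on either leg. Bend along own y. Foot leg: plate at z = -20 to -12 mm, from the bend at x = +20 to x = -20. Other leg: plate at x = +12 to +20 mm, up to z = +20. Right hand: own z up (foot leg down). Mirrored: own -x up, standing on the other leg.
- bracket_b: The same part, same axes. Tell from each one's pose whether it is mirrored. To right it, push the top of its upright leg outwards (own -z), away from the inner corner: it turns about the bend's outer edge, past 45 degrees falls onto that leg, and its centre ends 40 mm farther that way. The upright leg, 8 mm thick and 40 mm high, can be pinched from above.
- web_a (a point): Centre of bracket_a's end with the triangular web (bracket's own 0, +30, 0 mm; own axes). Seen from the open inner side of the angle the web is at the left if right-hand, at the right if mirrored. The web, 8 mm thick, fills the inner corner from leg tip to leg tip at y = +22 to +30 mm.
- web_b (a point): The same point of bracket_b. At the other end of each bracket (own y = -30 to -12 mm) the free corner of both legs is cut away 18 x 18 mm, so the upright leg's top edge runs from own y = -12 to +30 mm.

How it is judged:
By the outcome, as a careful person would: the job done as asked, in the order asked, and still so for the second after the job is handed in, with the robot touching nothing.
It also fails if it takes over 64 s, if anything falls off the work surface, if the arm or the gripper's body presses on something with over 40 N, if the wrist force passes 120 N, or if a joint passes its speed limit or range.

ROBOT

A 7-joint arm with a two-finger parallel gripper is mounted at the origin on a cart in front of the work surface, level with it; the furniture and walls round the work are solid. World frame = base frame: x ahead of the robot, y to its left, z up, the work surface at z = 0. Lengths are in m, angles in rad, forces in N, time in s.
With the tool pointing down it reaches from about 0.425 to 0.975 m from the base axis. Payload 16.7 kg.
Tool frame: the origin (TCP) lies on the centre line of the jaws, within the pads' length; the fingertips stand 25 mm ahead of it and the grasp point (between the pads) lies 6 mm ahead of it; z points along the fingers, y is the line along which they close (so a half turn about z gives the same grasp; the last joint's range is limited). The gripper opens to 85 mm and grips with 20 to 120 N. Pads are 22 mm wide; open, the fingers measure 114 mm over their backs; the gripper's body (76 mm by 85 mm) begins 54 mm behind the grasp point. The pads swing forward as they close: fully open they stand 13 mm farther back than shut.
Start: joints at [1.177, 0.426, 0.074, 1.606, -0.034, 1.111, -0.067], TCP at [0.163, -0.655, 0.256] pointing down, gripper open.
Joint ranges: [-2.85, 2.85], [-0.5, 2.14], [-1.23, 1.37], [0.21, 2.46], [-1.02, 4.16], [0.16, 2.05], [-2.73, 2.73]. Speed limits (rad/s): [1.89, 1.89, 2.39, 2.39, 3.01, 3.01, 3.01].

INTERFACE

Orientations are given as a unit quaternion [w, x, y, z].
In Python, from plant import arm, snapshot, calibration, spot_in, regions_of, place_of gives the robot as it stands. The module is installed in compiled form; this text tells all that it offers.
- The arm moves only by the tool move_arm, never from a script. Its argument "plan" is one flat list of numbers, 7 for each row, row after row: the turn, a rotation vector about the tool's x, y, z in units of 4 degrees (1.0 is 4 degrees), then the shift along the tool's x, y, z in units of 0.02 m (1.0 is 0.02 m), then the finger opening in mm, from 0 to 85.4. A call has 1 to 10 rows; each row shifts and turns the commanded pose from where the row before left it, along the tool's axes as they then stand; what a row does not reach is not made up. A row lasts 1/10 s, in which the tool goes at most 50 mm and 8.59 degrees, less where a joint would pass 70% of its speed; a pose out of reach is approached as far as the arm can. A call with a number of a shift or a turn outside -1 to 1 is refused whole. A call with a gripper value outside its range is refused whole. The fingers move at their own pace and stop on an object; "force" is the grip in N (left out, the last holds). Time passes only in rows, so rows that do not move let the fingers close. It gives the time, the measured TCP pose, the force, the opening and the grip force at its end, in the units of the state.
- arm.observe(): the state, without advancing time (a new reading comes with each control period).
- snapshot(name): name is "scene" or "side" or "wrist"; returns the picture (480x640x3 uint8, red, green, blue); there is no depth.
- calibration(name): a dict with "mtx" (3x3 intrinsics, pixels), "eye" and "attitude" of the camera in the world; the wrist camera has in their place "tool_from_camera" (4x4, takes a point from camera to tool coordinates, whose origin is the TCP and whose axes are the flange's). Camera axes: x right, y down, z forward; pixel columns grow to the right and rows downward; lengths in m; the calibration is good to about 2 mm. The wrist camera is an equidistant fisheye: a pixel r from the principal point sees the ray r / f radians off the axis. A picture is of the moment at which its call begins: read the wrist's pose just before it. calibration takes no time and is no camera call.
- arm.sign_off(): hands the job in; it is judged then, once.
Trained networks look in the newest picture that a camera, given by its name, has taken for a name from the list of things; names that differ only in an ending like _2 or _b are one class to them, and where a whole thing is asked for, a point or a joint stands for the part that bears it (a point fixed in the world has none). Each returns a list of dicts, best first, with "confidence" (0 to 1); they miss things now and then, are a little off and sometimes report something else, mostly with a low value. They report only what shows in the picture. A call takes as long as a camera call.
- spot_in(camera, target): "bbox" ([left, top, right, bottom] in pixels, round what is visible of it).
- regions_of(camera, target): "pixels" (480x640 bool, what is visible of it) and "bbox" ([left, top, right, bottom] in pixels, round what is visible of it).
- place_of(camera, target): "centre" ([column, row] in pixels: a listed point, or the origin of a listed thing).
The state is a dict: "time_s": time; "joint_pos": joint angles; "qvel": joint speeds; "effort": joint torques, N m; "tool_pos": TCP position; "orientation": TCP orientation; "ft_force": force on the tool from outside, world axes, zero at the start; "torque": the same for the moment, N m; "width": finger opening in m; "finger_force": force on a finger pad.
Only numpy, scipy, OpenCV 4.12 (cv2) and the standard library are available. Lean on these libraries where they do the work, as an engineer would, in place of code of your own. Each camera call takes 0.05 s, during which the arm holds its last target. There are 200 camera calls.

## Working session

There is one attempt and no reset: what is moved stays moved. The work goes in short steps, Python scripts to look and compute and a tool call to move; the robot and the scene stay as the last step left them, time stands still between calls to the robot, and variables do not carry over. Pictures are saved under pics/ and viewed, at most 10 in all, crops included, and the job is handed in when it is done.

Besides the shell and the picture viewer there is one more tool, called after "Emit:" as a command line: name --argument value ..., lists and objects as JSON in quotes. move_arm: Moves the arm, as the interface text tells. Its arguments: {"type":"object","properties":{"plan":{"type":"array"},"force":{"type":"number"}},"required":["plan"]}

```bash
mkdir -p pics
python3 - <<'E'
from plant import *
import cv2,numpy as np
np.set_printoptions(precision=4,suppress=True)
s=arm.observe();print(s)
ims=[]
for c in("scene","side"):
    im=snapshot(c);cv2.imwrite(f"pics/{c}0.png",im[:,:,::-1])
    print(c,calibration(c))
    for t in("nest_plate","nest_middle","nest_right","bracket_a","web_a"):
        print(t,[(np.round(d["centre"],1),round(d["confidence"],2)) for d in place_of(c,t)])
print(calibration("wrist"))
E
```

```text
{'time_s': 0.0, 'joint_pos': array([ 1.1775,  0.4267,  0.0738,  1.6066, -0.0341,  1.1108, -0.0671]), 'qvel': array([ 0.0012, -0.0007,  0.0011,  0.0014,  0.0002, -0.0004, -0.0012]), 'effort': array([ -0.0008, -94.9833,   3.7606, -46.3528,   0.0192,   0.0101,
         0.    ]), 'tool_pos': array([ 0.1629, -0.6547,  0.2556]), 'orientation': array([-0.0006,  0.9926,  0.1216, -0.0001]), 'ft_force': array([ 0.2985, -0.0473,  0.3968]), 'torque': array([-0.0298,  0.0281,  0.0032]), 'finger_force': 0.0, 'width': 0.08565358508411706}
scene {'mtx': array([[435.5392,   0.    , 319.3506],
       [  0.    , 435.5392, 240.4348],
       [  0.    ,   0.    ,   1.    ]]), 'eye': array([ 0.2154, -0.5816,  0.5814]), 'attitude': array([-0.4304,  0.8617, -0.2438,  0.1136])}
nest_plate [(array([380.4, 333.6]), 0.91), (array([257.3, 232.8]), 0.41)]
nest_middle [(array([379.1, 315.9]), 0.67)]
nest_right [(array([404.3, 357.7]), 0.98)]
bracket_a [(array([291.7, 199.2]), 0.88), (array([255.3, 233.2]), 0.75)]
web_a [(array([255.8, 233.6]), 0.97), (array([286.6, 193.4]), 0.75)]
side {'mtx': array([[513.2636,   0.    , 310.3049],
       [  0.    , 513.2636, 242.9422],
       [  0.    ,   0.    ,   1.    ]]), 'eye': array([0.1367, 0.6273, 0.6823]), 'attitude': array([ 0.1261, -0.2574,  0.8736, -0.3933])}
nest_plate [(array([364.6, 202.7]), 0.69)]
nest_middle [(array([362.2, 187.5]), 0.79)]
nest_right [(array([388.7, 173.3]), 0.63), (array([362.3, 186.9]), 0.25)]
bracket_a [(array([306.3, 304. ]), 0.91), (array([207. , 309.4]), 0.72)]
web_a [(array([197.7, 318. ]), 0.85), (array([291.1, 310.9]), 0.77)]
{'mtx': array([[371.6483,   0.    , 321.1484],
       [  0.    , 371.6483, 241.2684],
       [  0.    ,   0.    ,   1.    ]]), 'tool_from_camera': array([[ 0.0006, -0.9478, -0.3189,  0.0825],
       [ 1.    ,  0.0004,  0.0006,  0.    ],
       [-0.0004, -0.3189,  0.9478, -0.1177],
       [ 0.    ,  0.    ,  0.    ,  1.    ]])}
```

View pics/scene0.png

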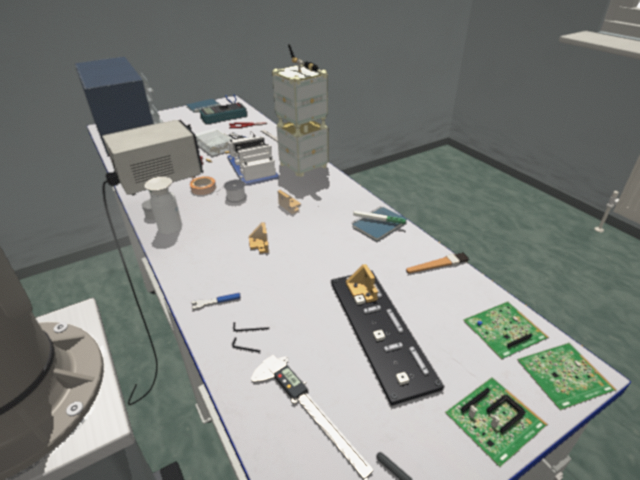

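View pics/side0.png

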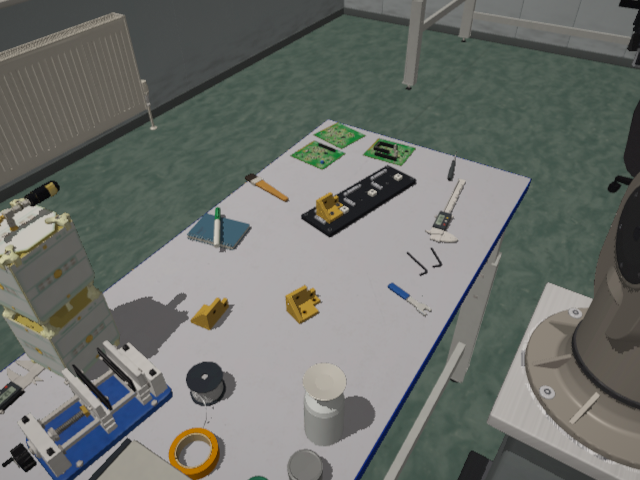

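```bash
cat > h.py <<'E'
from plant import *
import numpy as np, cv2
from scipy.spatial.transform import Rotation as R
np.set_printoptions(precision=4,suppress=True)
def rq(q): return R.from_quat([q[1],q[2],q[3],q[0]])
CAL={c:calibration(c) for c in("scene","side")}
def proj(c,X):
    k=CAL[c];p=(np.atleast_2d(X)-k["eye"])@rq(k["attitude"]).as_matrix()
    return p[:,:2]/p[:,2:]*k["mtx"][0,0]+k["mtx"][:2,2]
def ray(c,uv):
    k=CAL[c];d=np.append((np.array(uv)-k["mtx"][:2,2])/k["mtx"][0,0],1)
    return k["eye"],rq(k["attitude"]).apply(d)
def onz(c,uv,z):
    e,d=ray(c,uv);return e+d*(z-e[2])/d[2]
def tri(u1,u2):
    e,d=ray("scene",u1);f,g=ray("side",u2)
    A=np.c_[d,-g];t=np.linalg.lstsq(A,f-e,rcond=None)[0]
    a=e+d*t[0];b=f+g*t[1];return (a+b)/2,np.linalg.norm(a-b)
E
python3 - <<'E'
from h import *
print(proj("scene",[.5,0,0]),proj("side",[.5,0,0]))
for n,a,b,z in[("plate",(380.4,333.6),(364.6,202.7),0),("mid",(379.1,315.9),(362.2,187.5),.032),("right",(404.3,357.7),(388.7,173.3),.032)]:
    print(n,tri(a,b),onz("scene",a,z),onz("side",b,z))
for a in[(291.7,199.2),(255.3,233.2),(255.8,233.6),(286.6,193.4)]:print(a,onz("scene",a,.02))
for a in[(306.3,304),(207,309.4),(197.7,318),(291.1,310.9)]:print(a,onz("side",a,.02))
E
```

```text
[[294.3924 277.9922]] [[337.6291 261.397 ]]
plate (array([ 0.555 , -0.2022, -0.0048]), np.float64(0.008839468921622065)) [ 0.5574 -0.2038  0.    ] [ 0.547  -0.1938  0.    ]
mid (array([ 0.5568, -0.1959,  0.0364]), np.float64(0.0013608127110951557)) [ 0.5604 -0.1925  0.032 ] [ 0.5589 -0.2011  0.032 ]
right (array([ 0.5376, -0.2828,  0.0322]), np.float64(0.004563307998886374)) [ 0.5404 -0.282   0.032 ] [ 0.535  -0.2815  0.032 ]
(291.7, 199.2) [0.6218 0.2354 0.02  ]
(255.3, 233.2) [0.4875 0.1539 0.02  ]
(255.8, 233.6) [0.4878 0.1519 0.02  ]
(286.6, 193.4) [0.6241 0.2664 0.02  ]
(306.3, 304) [0.4798 0.139  0.02  ]
(207, 309.4) [0.6168 0.2405 0.02  ]
(197.7, 318) [0.6171 0.2634 0.02  ]
(291.1, 310.9) [0.493  0.1659 0.02  ]
```

The scene view shows the plate centred near (380,335) with the pattern bracket at (362,282). The loose brackets are at (260,238) and (288,200). The side view has them at (302,303) and (210,312). Next I'll fit the models to the silhouettes.

```bash
cat >> h.py <<'E'
def project(c,X,st=None):
    X=np.atleast_2d(X)
    if c!="wrist": return proj(c,X)
    k=calibration(c);T=k["tool_from_camera"]
    p=(rq(st["orientation"]).inv().apply(X-st["tool_pos"])-T[:3,3])@T[:3,:3]
    r=np.linalg.norm(p[:,:2],axis=1);th=np.arctan2(r,p[:,2])
    return p[:,:2]/r[:,None]*th[:,None]*k["mtx"][0,0]+k["mtx"][:2,2]
def box(x,y,z): return np.array([[a,b,c] for a in x for b in y for c in z])/1000.
def prism(xz,y): return np.array([[a,b,c] for a,c in xz for b in y])/1000.
BR=[box((-20,20),(-12,30),(-20,-12)),box((-2,20),(-30,30),(-20,-12)),box((12,20),(-12,30),(-20,20)),
    box((12,20),(-30,30),(-20,2)),prism([(-20,-20),(20,-20),(20,20),(-20,-12),(12,20)],(22,30))]
PL=[box((-44,44),(-140,140),(0,12))]+[p+[0,.088,.032] for p in BR]
def pose(p,hand,z=.02):
    r=R.from_euler('z',p[2])
    if hand=="m": r=r*R.from_euler('y',np.pi/2)
    return r,np.array([p[0],p[1],z])
def fit(parts,obs,p0,hand,z):
    """obs: list of (camera,mask,state)"""
    S=4;W=[]
    for c,m,st in obs:
        ys,xs=np.where(m);o=np.array([max(xs.min()-25,0),max(ys.min()-25,0)])
        sub=m[o[1]:ys.max()+25,o[0]:xs.max()+25].astype(np.uint8)
        W.append((c,st,o,cv2.resize(sub,None,fx=S,fy=S,interpolation=cv2.INTER_LINEAR)))
    def cost(p):
        r,t=pose(p,hand,z);s=0
        for c,st,o,m in W:
            im=np.zeros_like(m)
            for q in parts:
                uv=(project(c,r.apply(q)+t,st)-o+.5)*S-.5
                cv2.fillConvexPoly(im,cv2.convexHull(np.round(uv*16).astype(np.int32)),1,shift=4)
            s+=1-(im&m).sum()/max((im|m).sum(),1)
        return s/len(W)
    from scipy.optimize import minimize
    best=None
    for y in p0[2]:
        q=minimize(cost,[p0[0],p0[1],y],method="Nelder-Mead",options=dict(initial_simplex=[[p0[0],p0[1],y],[p0[0]+.01,p0[1],y],[p0[0],p0[1]+.01,y],[p0[0],p0[1],y+.2]],maxiter=120))
        if best is None or q.fun<best.fun: best=q
    return best.x,best.fun
E
python3 - <<'E'
from h import *
cen={"near":(.486,.15),"far":(.62,.242)};ob={"near":[],"far":[]};po=[]
for c in("scene","side"):
    snapshot(c)
    L=regions_of(c,"bracket_a")
    for n,(x,y) in cen.items():
        uv=proj(c,[x,y,.02])[0]
        for d in L:
            b=d["bbox"];
            if b[0]-4<uv[0]<b[2]+4 and b[1]-4<uv[1]<b[3]+4: ob[n].append((c,d["pixels"],None));print(n,c,b,d["confidence"]);break
    d=regions_of(c,"nest_plate")[0];po.append((c,d["pixels"],None));print(c,d["bbox"],d["confidence"])
print("plate",fit(PL,po,(.555,-.2,[-.21]),"r",0))
ys=np.arange(-3,3.1,.75)
for n in cen:
    for h in"rm":
        print(n,h,fit(BR,ob[n],(*cen[n],ys),h,.02))
big=[]
for c,(x0,y0,x1,y1) in(("scene",(235,170,325,260)),("side",(180,270,340,330))):
    im=cv2.imread(f"pics/{c}0.png")[y0:y1,x0:x1];big.append(cv2.resize(im,None,fx=4.4,fy=4.4,interpolation=cv2.INTER_CUBIC) if c=="scene" else cv2.resize(im,(395,148),interpolation=cv2.INTER_CUBIC))
b=np.zeros((600,800,3),np.uint8);b[:396,:396]=big[0];b[:148,400:795]=big[1];
cv2.imwrite("pics/c1.png",b)
E
```

```text
near scene [248.6, 220.0, 269.4, 256.9] 0.89
far scene [278.6, 190.3, 302.4, 213.5] 0.89
scene [330.8, 263.7, 442.0, 403.3] 0.76
near side [285.8, 286.2, 323.4, 321.8] 0.62
side [304.6, 165.3, 415.8, 235.2] 0.96
plate (array([ 0.5609, -0.197 , -0.2348]), np.float64(0.0550286818412814))
near r (array([ 0.4838,  0.1341, -0.3475]), np.float64(0.07336292868462757))
near m (array([ 0.4887,  0.1497, -3.4491]), np.float64(0.25569096813612374))
far r (array([ 0.6211,  0.2394, -3.0568]), np.float64(0.19194151649098945))
far m (array([0.6208, 0.2362, 0.1267]), np.float64(0.09424638192728552))
```

View pics/c1.png

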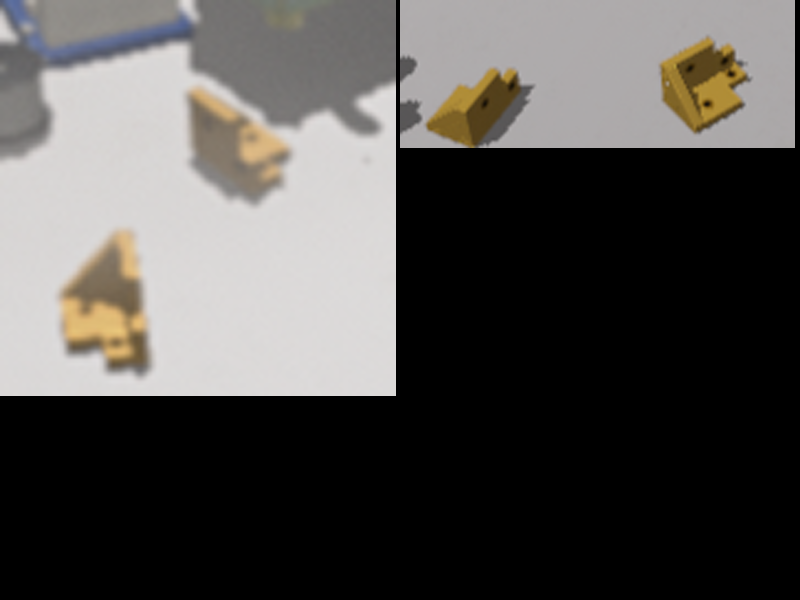

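The near bracket fits as right-hand at (.484, .134), yaw -0.35. The far one fits as mirrored at (.621, .236), yaw 0.13, and has to tip toward -x. In the crop the near one shows its web at the left (90,260), and the far one's wedge web is at (220,110). I'll move to a look pose over both.

```bash
cat >> h.py <<'E'
def down(psi): return R.from_euler('z',psi)*R.from_euler('x',np.pi)
def go(pos,psi,n,st=None,rot=None):
    """per-row twist in move units for n equal rows from the present pose to pos, tool down with its x at psi"""
    st=st or arm.observe();r0=rq(st["orientation"]);T=rot or down(psi)
    w=(r0.inv()*T).as_rotvec()/n;p=r0.inv().apply(np.array(pos)-st["tool_pos"])
    A=sum(R.from_rotvec(w*k).as_matrix() for k in range(n))
    print(n,"rows: turn",np.round(np.degrees(w)/4,3),"shift",np.round(np.linalg.solve(A,p)/.02,3))
E
python3 -c "
from h import *
go((.56,.17,.25),1.70,40)"
```

```text
40 rows: turn [-0.    -0.    -0.521] shift [ 1.234 -0.21   0.008]
```

Emit:
move_arm --plan '[0,0,-0.42,0.99,-0.17,0,40,0,0,-0.42,0.99,-0.17,0,40,0,0,-0.42,0.99,-0.17,0,40,0,0,-0.42,0.99,-0.17,0,40,0,0,-0.42,0.99,-0.17,0,40,0,0,-0.42,0.99,-0.17,0,40,0,0,-0.42,0.99,-0.17,0,40,0,0,-0.42,0.99,-0.17,0,40,0,0,-0.42,0.99,-0.17,0,40,0,0,-0.42,0.99,-0.17,0,40]'

```text
time_s: 1.9
tool_pos: [0.3353, -0.55, 0.2563]
orientation: [-0.0, 0.964, 0.266, 0.0]
ft_force: [0.4, -0.6, -0.5]
width: 0.0402
finger_force: 0.0
```

Emit:
move_arm --plan '[0,0,-0.42,0.99,-0.17,0,40,0,0,-0.42,0.99,-0.17,0,40,0,0,-0.42,0.99,-0.17,0,40,0,0,-0.42,0.99,-0.17,0,40,0,0,-0.42,0.99,-0.17,0,40,0,0,-0.42,0.99,-0.17,0,40,0,0,-0.42,0.99,-0.17,0,40,0,0,-0.42,0.99,-0.17,0,40,0,0,-0.42,0.99,-0.17,0,40,0,0,-0.42,0.99,-0.17,0,40]'

```text
time_s: 2.9
tool_pos: [0.4687, -0.4008, 0.2563]
orientation: [-0.0, 0.915, 0.404, 0.0]
ft_force: [0.2, 0.9, 0.0]
width: 0.0397
finger_force: 0.0
```

```bash
python3 -c "
from h import *
s=arm.observe();print(s['time_s'],s['joint_pos'],s['tool_pos'])
snapshot('wrist')
for d in regions_of('wrist','nest_plate')[:2]: print(d['bbox'],d['confidence'])
go((.56,.17,.25),1.70,30)"
```

```text
2.9 [ 0.7443  0.3389 -0.1782  1.7316  0.067   1.077  -0.194 ] [ 0.4687 -0.4008  0.2563]
[201.5, 2.1, 360.5, 134.9] 0.65
30 rows: turn [ 0.    -0.001 -0.413] shift [ 0.978 -0.158  0.011]
```

Emit:
move_arm --plan '[0,0,-0.42,0.98,-0.16,0,40,0,0,-0.42,0.98,-0.16,0,40,0,0,-0.42,0.98,-0.16,0,40,0,0,-0.42,0.98,-0.16,0,40,0,0,-0.42,0.98,-0.16,0,40,0,0,-0.42,0.98,-0.16,0,40,0,0,-0.42,0.98,-0.16,0,40,0,0,-0.42,0.98,-0.16,0,40,0,0,-0.42,0.98,-0.16,0,40,0,0,-0.42,0.98,-0.16,0,40]'

```text
time_s: 4.0
tool_pos: [0.5538, -0.2221, 0.2563]
orientation: [-0.0, 0.846, 0.534, 0.0]
ft_force: [0.6, -0.8, -0.0]
width: 0.0397
finger_force: 0.0
```

```bash
cat >> h.py <<'E'
def wrist_masks(t):
    st=arm.observe();im=snapshot("wrist");return st,im,regions_of("wrist",t)
E
python3 -c "
from h import *
st,im,L=wrist_masks('nest_plate')
cv2.imwrite('pics/w1.png',im[:,:,::-1])
print(L[0]['bbox'],L[0]['confidence'],fit(PL,[('wrist',L[0]['pixels'],st)],(.56,-.197,[-.235]),'r',0))
for t in('nest_middle','nest_right','nest_plate'): print(t,place_of('wrist',t)[:2])
for p in((0,0,.032),(0,-.088,.032),(0,0,0)): print(project('wrist',R.from_euler('z',-.235).apply(p)+[.5609,-.197,0],st))
go((.56,.17,.25),1.70,20)"
```

```text
[243.2, 30.5, 383.1, 313.2] 0.89 (array([ 0.5622, -0.1959, -0.2432]), np.float64(0.025081698913682504))
nest_middle [{'centre': [317.9, 182.9], 'confidence': 0.67}]
nest_right [{'centre': [335.0, 267.1], 'confidence': 0.66}]
nest_plate [{'centre': [314.5, 177.5], 'confidence': 0.89}]
[[315.8797 181.4883]]
[[334.5836 267.3894]]
[[316.291  176.3479]]
20 rows: turn [-0.     0.    -0.413] shift [ 0.986 -0.155  0.016]
```

View pics/w1.png

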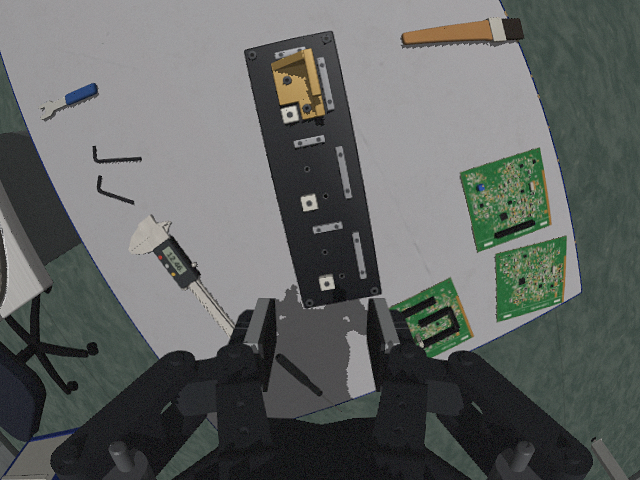

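The wrist view shows the plate with key blocks at (289,115), (309,203) and (327,283). The end rails are on the far side of each nest and the back rails on the right.

Emit:
move_arm --plan '[0,0,-0.41,0.98,-0.16,0.02,20,0,0,-0.41,0.98,-0.16,0.02,20,0,0,-0.41,0.98,-0.16,0.02,20,0,0,-0.41,0.98,-0.16,0.02,20,0,0,-0.41,0.98,-0.16,0.02,20,0,0,-0.41,0.98,-0.16,0.02,20,0,0,-0.41,0.98,-0.16,0.02,20,0,0,-0.41,0.98,-0.16,0.02,20,0,0,-0.41,0.98,-0.16,0.02,20,0,0,-0.41,0.98,-0.16,0.02,20]'

```text
time_s: 5.25
tool_pos: [0.5842, -0.0266, 0.2523]
orientation: [-0.0, 0.761, 0.649, 0.0]
ft_force: [0.2, 0.7, 0.2]
width: 0.0198
finger_force: 0.0
```

```bash
python3 -c "
from h import *
q=np.array([0,.846,.534,0]);q/=np.linalg.norm(q)
st0=dict(tool_pos=np.array([.5538,-.2221,.2563]),orientation=q)
im=cv2.imread('pics/w1.png');uv=[]
for a,b in((289,115),(309,203),(327,283)):
    g=im[b-13:b+14,a-13:a+14].min(axis=2)>175
    n,l,s,c=cv2.connectedComponentsWithStats(g.astype(np.uint8));k=1+np.argmax(s[1:,4]);uv.append(c[k]+[a-13,b-13]);print(uv[-1],s[k])
uv=np.array(uv);B=np.array([[-.0125,y-.0225,.02] for y in(.088,0,-.088)])
from scipy.optimize import least_squares
f=lambda p:(project('wrist',R.from_euler('z',p[2]).apply(B)+[p[0],p[1],0],st0)-uv).ravel()
r=least_squares(f,[.562,-.196,-.243]);print(r.x,r.fun)
st,im,L=wrist_masks('bracket_a')
for d in L: print(d['bbox'],d['confidence'])
go((.56,.17,.25),1.70,10)"
```

```text
[289.7895 113.4586] [  6   5  16  15 133]
[309.5286 199.1429] [ 6  5 14 12 70]
[326.2632 278.4211] [ 6  7 12  4 19]
[ 0.5636 -0.1935 -0.2396] [-0.2933 -2.5631 -0.4406  0.6859  0.7503  2.3161]
[179.0, 30.6, 221.0, 94.4] 0.88
10 rows: turn [ 0.    -0.002 -0.408] shift [ 0.971 -0.148  0.013]
```

Emit:
move_arm --plan '[0,0,-0.41,0.97,-0.15,0.02,0,0,0,-0.41,0.97,-0.15,0.02,0,0,0,-0.41,0.97,-0.15,0.02,0,0,0,-0.41,0.97,-0.15,0.02,0,0,0,-0.41,0.97,-0.15,0.02,0,0,0,-0.41,0.97,-0.15,0.02,0,0,0,-0.41,0.97,-0.15,0.02,0,0,0,-0.41,0.97,-0.15,0.02,0,0,0,-0.41,0.97,-0.15,0.02,0,0,0,-0.41,0.97,-0.15,0.02,0]'

```text
time_s: 6.35
tool_pos: [0.5601, 0.1676, 0.2483]
orientation: [-0.0, 0.661, 0.751, 0.0]
ft_force: [-0.4, -0.7, -0.9]
width: -0.0004
finger_force: 0.0
```

```bash
python3 -c "
from h import *
st,im,L=wrist_masks('bracket_a')
cv2.imwrite('pics/w2.png',im[:,:,::-1])
C=dict(near=((.4838,.1341,[-.35]),'r'),far=((.6208,.2362,[.127]),'m'))
for n,(p,h) in C.items():
    uv=project('wrist',[p[0],p[1],.02],st)[0]
    for d in L:
        b=d['bbox']
        if b[0]<uv[0]<b[2] and b[1]<uv[1]<b[3]:
            for hh in 'rm':
              print(n,hh,b,d['confidence'],fit(BR,[('wrist',d['pixels'],st)],p if hh==h else (p[0],p[1],np.arange(-3,3,.75)),hh,.02))
            break
print(st['joint_pos'])
"
```

```text
near r [226.9, 193.2, 274.3, 262.5] 0.65 (array([ 0.4857,  0.136 , -0.3475]), np.float64(0.043978739559605184))Traceback (most recent call last):
  File "<string>", line 12, in <module>
    print(n,hh,b,d['confidence'],fit(BR,[('wrist',d['pixels'],st)],p if hh==h else (p[0],p[1],np.arange(-3,3,.75)),hh,.02))
                                 ~~~^^^^^^^^^^^^^^^^^^^^^^^^^^^^^^^^^^^^^^^^^^^^^^^^^^^^^^^^^^^^^^^^^^^^^^^^^^^^^^^^^^^^^^
  File "h.py", line 54, in fit
    q=minimize(cost,[p0[0],p0[1],y],method="Nelder-Mead",options=dict(initial_simplex=[[p0[0],p0[1],y],[p0[0]+.01,p0[1],y],[p0[0],p0[1]+.01,y],[p0[0],p0[1],y+.2]],maxiter=120))
    res = _minimize_neldermead(fun, x0, args, callback, bounds=bounds,
                               **options)
    fsim[j] = func(sim[j])
              ~~~~^^^^^^^^
    fx = function(np.copy(x), *(wrapper_args + args))
  File "h.py", line 47, in cost
    uv=(project(c,r.apply(q)+t,st)-o+.5)*S-.5
        ~~~~~~~^^^^^^^^^^^^^^^^^^^
  File "h.py", line 22, in project
    k=calibration(c);T=k["tool_from_camera"]
ValueError: time passes only in moves, steps and waits
```

View pics/w2.png

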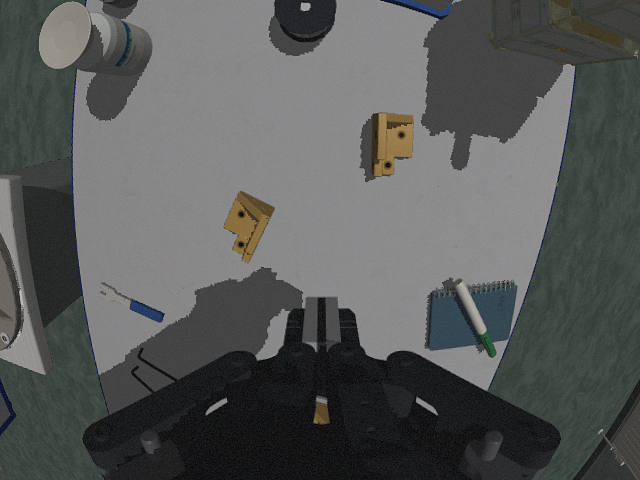

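The wrist view confirms it. The near bracket at (247,227) is right-hand. The far one at (393,143) has its upright leg at the left (-x) and its web at the top.

```bash
sed -i 's/^CAL=.*/CAL={c:calibration(c) for c in("scene","side","wrist")}/; s/k=calibration(c);T=/k=CAL[c];T=/' h.py
cat >> h.py <<'E'
def find(guess,hand,z=.02,tag=None):
    st,im,L=wrist_masks("bracket_a")
    if tag: cv2.imwrite(f"pics/{tag}.png",im[:,:,::-1])
    uv=project("wrist",[guess[0],guess[1],z],st)[0]
    L=[d for d in L if d["bbox"][0]-6<uv[0]<d["bbox"][2]+6 and d["bbox"][1]-6<uv[1]<d["bbox"][3]+6]
    if not L: print("not seen",uv); return
    p,e=fit(BR,[("wrist",L[0]["pixels"],st)],(guess[0],guess[1],[guess[2]]),hand,z)
    print("bracket",p,"err",e,"conf",L[0]["confidence"]);return p
E
python3 -c "
from h import *
p=find((.6208,.2362,.127),'m')
if p is not None:
    y=p[2];r=R.from_euler('z',y)
    for d in((.005,.005,.09),(.005,.005,.05)): go(r.apply([d[0],d[1],0])+[p[0],p[1],d[2]],y+np.pi/2,10)
"
```

```text
bracket [0.6213 0.2363 0.1301] err 0.051459061030281306 conf 0.89
10 rows: turn [-0.     0.    -0.005] shift [0.331 0.372 0.791]
10 rows: turn [-0.     0.    -0.005] shift [0.331 0.372 0.991]
```

```bash
python3 -c "
from h import *
p=np.array([.6213,.2363,.1301]);r=R.from_euler('z',p[2])
go(r.apply([.010,.002,0])+[p[0],p[1],.058],p[2]+np.pi/2,10)
"
```

```text
10 rows: turn [-0.     0.    -0.005] shift [0.316 0.397 0.951]
```

Emit:
move_arm --plan '[0,0,0,0.6,0.8,0.9,0,0,0,0,0.6,0.8,0.9,0,0,0,0,0.6,0.8,0.9,0,0,0,0,0.6,0.8,0.9,0,0,0,0,0.5,0.8,0.9,0,0,0,0,0.3,0.2,0.9,0,0,0,0,0,0,0.9,0,0,0,0,0,0,0.9,0]'

```text
time_s: 7.35
tool_pos: [0.6355, 0.2392, 0.103]
orientation: [0.0, 0.662, 0.75, -0.0]
ft_force: [-0.6, -0.3, -1.1]
width: 0.0003
finger_force: 0.0
```

```bash
python3 -c "
from h import *
p=np.array([.6213,.2363,.1301]);r=R.from_euler('z',p[2])
go(r.apply([.010,.002,0])+[p[0],p[1],.058],p[2]+np.pi/2,3)
"
```

```text
3 rows: turn [-0.002  0.002 -0.025] shift [ 0.016 -0.074  0.75 ]
```

Emit:
move_arm --plan '[0,0,0,0,0,0.75,0,0,0,0,0,0,0.75,0,0,0,0,0,0,0.75,0,0,0,0,0,-0.3,0,0,0,0,0,0,-0.3,0,0,0,0,0,0,-0.3,0,0,0,0,0,0,-0.3,0,0,0,0,0,0,-0.3,0,0]'

```text
time_s: 8.15
tool_pos: [0.6059, 0.2363, 0.0601]
orientation: [0.0, 0.662, 0.75, 0.0]
ft_force: [0.3, 0.8, -0.3]
width: 0.0001
finger_force: 0.1
```

```bash
python3 -c "
from h import *
im=snapshot('side');b=im[270:345,150:250];cv2.imwrite('pics/t1.png',cv2.resize(b[:,:,::-1],None,fx=6,fy=6,interpolation=cv2.INTER_CUBIC))
print(arm.observe()['tool_pos'])"
```

```text
[0.605  0.2362 0.0599]
```

View pics/t1.png

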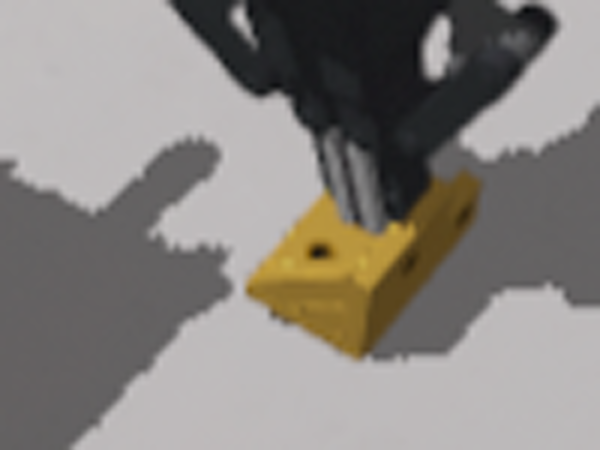

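The bracket is tipping: the web end face at (320,320) is tilted and the foot leg has risen. I'll push on.

Emit:
move_arm --plan '[0,0,0,0,-0.3,0,0,0,0,0,0,-0.3,0,0,0,0,0,0,-0.3,0,0,0,0,0,0,-0.2,0,0]'

```text
time_s: 8.6
tool_pos: [0.5837, 0.2334, 0.0593]
orientation: [-0.0, 0.661, 0.75, -0.0]
ft_force: [-0.4, 0.2, -0.6]
width: -0.0001
finger_force: 0.0
```

```bash
python3 -c "
from h import *
im=snapshot('side');b=im[270:345,150:250];cv2.imwrite('pics/t2.png',cv2.resize(b[:,:,::-1],None,fx=6,fy=6,interpolation=cv2.INTER_CUBIC))
print(arm.observe()['tool_pos'])"
```

```text
[0.5832 0.2334 0.0593]
```

View pics/t2.png

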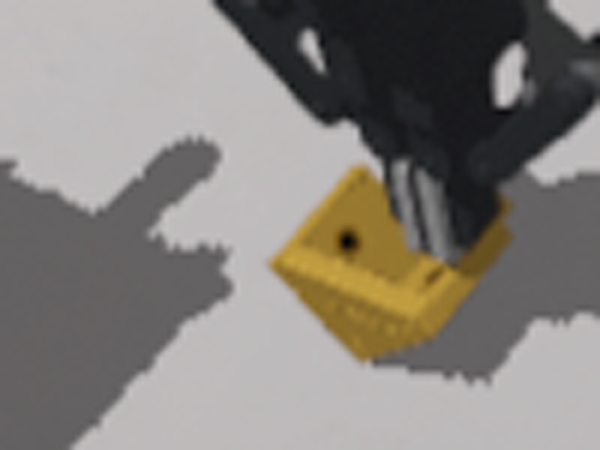

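The bracket is at about 45°, so I'll push a little more and then lift away and look.

Emit:
move_arm --plan '[0,0,0,0,-0.3,0,0,0,0,0,0,-0.3,0,0,0,0,0,0,-0.3,0,0,0,0,0,0,-0.1,-0.6,0,0,0,0,0,0,-1,20,0,0,0,-0.7,0,-1,40,0,0,0,-0.9,0,-1,40,0,0,0,-0.9,0,-1,40,0,0,0,-0.9,0,-1,40,0,0,0,-0.8,0,-1,40]'

```text
time_s: 9.65
tool_pos: [0.575, 0.1468, 0.1931]
orientation: [0.0, 0.662, 0.75, 0.0]
ft_force: [-0.7, -0.4, 0.1]
width: 0.0396
finger_force: 0.0
```

```bash
python3 -c "
from h import *
print(arm.observe()['tool_pos'])
p=find((.581,.231,.13),'r',tag='w3')
find((.4857,.136,-.3475),'r')
if p is not None:
    r=R.from_euler('z',p[2])
    for z in(.09,.035): go(r.apply([.016,.004,0])+[p[0],p[1],z],p[2]+np.pi/2,10)
"
```

```text
[0.575  0.1468 0.1931]
bracket [0.5809 0.2309 0.131 ] err 0.03015212033653436 conf 0.83
bracket [ 0.4857  0.1356 -0.3612] err 0.06325449894538437 conf 0.71
10 rows: turn [ 0.002 -0.    -0.009] shift [0.43  0.161 0.511]
10 rows: turn [ 0.002 -0.    -0.009] shift [0.43  0.161 0.786]
```

View pics/w3.png

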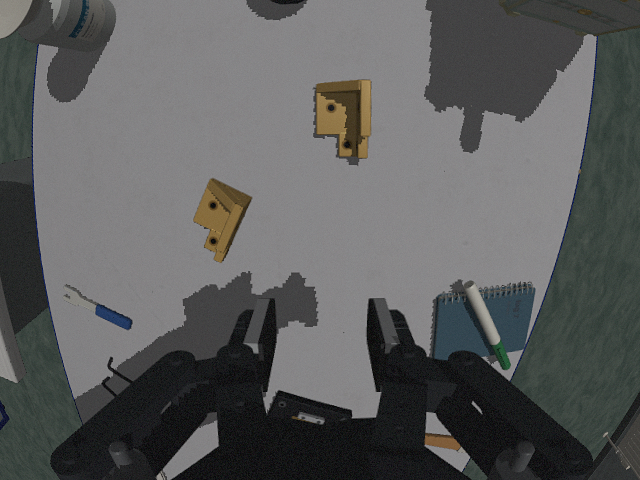

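It tipped correctly: the bracket at (343,120) now has its web at the left seen from the inner side, with the upright leg at +x. Now I'll grasp it.

Emit:
move_arm --plan '[0,0,-0.01,0.6,0.23,0.6,30,0,0,-0.01,0.6,0.23,0.6,30,0,0,-0.01,0.6,0.23,0.6,30,0,0,-0.01,0.6,0.23,0.6,30,0,0,-0.01,0.6,0.23,0.6,30,0,0,-0.01,0.6,0.23,0.6,30,0,0,-0.01,0.6,0.23,0.6,30]'

```text
time_s: 10.55
tool_pos: [0.5964, 0.2363, 0.1061]
orientation: [-0.0, 0.66, 0.752, -0.0]
ft_force: [1.0, 0.2, 0.3]
width: 0.0299
finger_force: 0.0
```

```bash
python3 -c "
from h import *
p=np.array([.5809,.2309,.131]);r=R.from_euler('z',p[2])
print(arm.observe()['tool_pos'])
go(r.apply([.016,.002,0])+[p[0],p[1],.037],p[2]+np.pi/2,5)
"
```

```text
[0.5964 0.2363 0.1061]
5 rows: turn [-0.001 -0.    -0.002] shift [-0.013 -0.     0.691]
```

Emit:
move_arm --plan '[0,0,0,-0.01,0,0.85,30,0,0,0,-0.01,0,0.85,30,0,0,0,-0.01,0,0.85,30,0,0,0,-0.01,0,0.6,30,0,0,0,-0.02,0,0.3,30,0,0,0,0,0,0,4,0,0,0,0,0,0,4,0,0,0,0,0,0,4,0,0,0,0,0,0,4]' --force 60

```text
time_s: 11.45
tool_pos: [0.5967, 0.234, 0.039]
orientation: [0.0, 0.66, 0.752, 0.0]
ft_force: [-0.3, 0.1, -1.5]
width: 0.0067
finger_force: 60.2
```

```bash
python3 -c "
from h import *
s=arm.observe();print(s['tool_pos'],s['width'],s['finger_force'],s['ft_force'])
"
```

```text
[0.5967 0.234  0.039 ] 0.006710972312566954 60.22706866264343 [-0.2786  0.0839 -1.5229]
```

```bash
cat >> h.py <<'E'
def nest(pl,k,off,z):
    """TCP target for a bracket held at off in its own x,y; k=0 middle, 1 right"""
    r=R.from_euler('z',pl[2]);return r.apply([off[0],off[1]-.088*k,0])+[pl[0],pl[1],z]
E
python3 -c "
from h import *
st=arm.observe();pl=(.562,-.196,-.241)
st['tool_pos']=st['tool_pos']+[0,0,.08]
go(nest(pl,1,(.016,.001),.2),pl[2]+np.pi/2,30,st)
"
```

```text
30 rows: turn [ 0.    -0.     0.177] shift [-0.871 -0.024 -0.135]
```

Emit:
move_arm --plan '[0,0,0,0,0,-0.4,4,0,0,0,0,0,-0.6,4,0,0,0,0,0,-1,4,0,0,0,0,0,-1,4,0,0,0,0,0,-1,4]'

```text
time_s: 11.95
tool_pos: [0.5966, 0.234, 0.1204]
orientation: [0.0, 0.66, 0.752, 0.0]
ft_force: [0.1, -0.6, -0.4]
width: 0.0071
finger_force: 60.3
```

Emit:
move_arm --plan '[0,0,0.18,-0.87,-0.02,-0.14,4,0,0,0.18,-0.87,-0.02,-0.14,4,0,0,0.18,-0.87,-0.02,-0.14,4,0,0,0.18,-0.87,-0.02,-0.14,4,0,0,0.18,-0.87,-0.02,-0.14,4,0,0,0.18,-0.87,-0.02,-0.14,4,0,0,0.18,-0.87,-0.02,-0.14,4,0,0,0.18,-0.87,-0.02,-0.14,4,0,0,0.18,-0.87,-0.02,-0.14,4,0,0,0.18,-0.87,-0.02,-0.14,4]'

```text
time_s: 12.95
tool_pos: [0.6052, 0.0587, 0.1466]
orientation: [-0.0, 0.706, 0.708, 0.0]
ft_force: [0.5, -1.0, -0.4]
width: 0.0067
finger_force: 60.4
```

Emit:
move_arm --plan '[0,0,0.18,-0.87,-0.02,-0.14,4,0,0,0.18,-0.87,-0.02,-0.14,4,0,0,0.18,-0.87,-0.02,-0.14,4,0,0,0.18,-0.87,-0.02,-0.14,4,0,0,0.18,-0.87,-0.02,-0.14,4,0,0,0.18,-0.87,-0.02,-0.14,4,0,0,0.18,-0.87,-0.02,-0.14,4,0,0,0.18,-0.87,-0.02,-0.14,4,0,0,0.18,-0.87,-0.02,-0.14,4,0,0,0.18,-0.87,-0.02,-0.14,4]'

```text
time_s: 13.95
tool_pos: [0.5919, -0.1147, 0.1746]
orientation: [-0.0, 0.749, 0.663, 0.0]
ft_force: [-0.6, 0.7, -1.1]
width: 0.0072
finger_force: 60.5
```

Emit:
move_arm --plan '[0,0,0.17,-0.87,-0.02,-0.14,4,0,0,0.17,-0.87,-0.02,-0.14,4,0,0,0.17,-0.87,-0.02,-0.14,4,0,0,0.17,-0.87,-0.02,-0.14,4,0,0,0.17,-0.87,-0.02,-0.14,4,0,0,0.17,-0.87,-0.02,-0.14,4,0,0,0.17,-0.87,-0.02,-0.14,4,0,0,0.17,-0.87,-0.02,-0.14,4,0,0,0.17,-0.87,-0.02,-0.14,4,0,0,0.17,-0.87,-0.02,-0.14,4]'

```text
time_s: 14.95
tool_pos: [0.5576, -0.2852, 0.2026]
orientation: [-0.0, 0.787, 0.617, 0.0]
ft_force: [-0.2, -0.1, -0.6]
width: 0.007
finger_force: 60.5
```

```bash
python3 -c "
from h import *
st,im,L=wrist_masks('nest_plate')
cv2.imwrite('pics/w4.png',im[:,:,::-1])
import pickle;pickle.dump(st,open('st4.pkl','wb'))
print(L[0]['bbox'],L[0]['confidence'],fit(PL,[('wrist',L[0]['pixels'],st)],(.562,-.196,[-.241]),'r',0))
go(nest((.562,-.196,-.241),1,(.016,.001),.2),-.241+np.pi/2,1)
print(st['tool_pos'],st['width'])
"
```

```text
Traceback (most recent call last):
IndexError: list index out of range
```

View pics/w4.png

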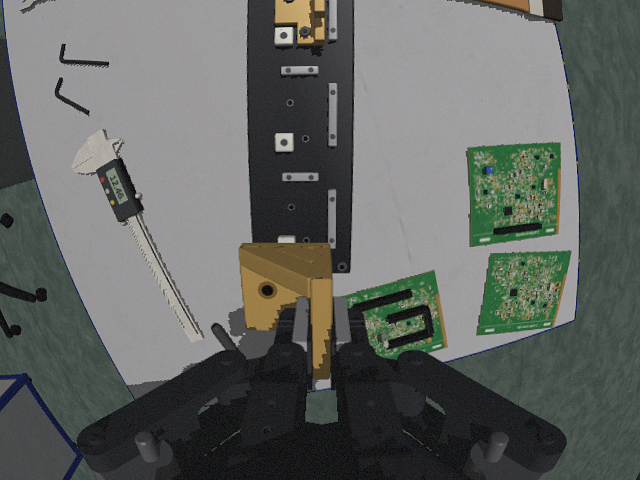

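The bracket is held, with its web edge at (285,255) and the upright leg in the jaws. The key blocks at (284,36) and (284,142) and the rails can be used to refine the plate pose.

```bash
python3 -c "
from h import *
import pickle
from scipy.optimize import least_squares
st=pickle.load(open('st4.pkl','rb'));im=cv2.imread('pics/w4.png')
def blob(a,b,thr,w=14,h=14):
    g=(im[b-h:b+h+1,a-w:a+w+1].min(axis=2)>thr).astype(np.uint8)
    n,l,s,c=cv2.connectedComponentsWithStats(g);k=1+np.argmax(s[1:,4]);print(c[k]+[a-w,b-h],s[k]);return c[k]+[a-w,b-h]
k1=blob(284,36,150,12,12);k2=blob(284,142,150);e1=blob(300,70,90,28,9);e2=blob(300,177,90,28,9);b1=blob(333,115,90,10,40)
def f(p,full=0):
    r=R.from_euler('z',p[2]);P=lambda x,y,z:project('wrist',r.apply([[x,y,z]])+[p[0],p[1],0],st)[0]
    out=[*(P(-.0125,.0655,.02)-k1),*(P(-.0125,-.0225,.02)-k2),(P(0,.0365,.018)-e1)[1],(P(0,-.0515,.018)-e2)[1],(P(.0265,0,.018)-b1)[0]]
    return np.array(out)
r=least_squares(f,[.562,-.196,-.241],x_scale=[.001,.001,.01]);print(r.x,r.fun)
find((st['tool_pos']-[.0158,-.0028,0])[:2].tolist()+[-.235],'r',z=st['tool_pos'][2]-.019)
print(st['tool_pos'],rq(st['orientation']).as_euler('zyx'))
x=r.x
for z in(.1,.051): go(nest(x,1,(.016,.001),z),x[2]+np.pi/2,8)
"
```

```text
[283.6653  34.7573] [  3   3  18  17 239]
[284.0873 141.4167] [  5   5  18  18 252]
[299.5261  69.4851] [  9   5  38   8 268]
[299.7059 176.4392] [ 10   5  37   8 255]
[332.5258 113.8069] [  6   8   8  63 466]
[ 0.5622 -0.1959 -0.2427] [-0.0244 -0.0819 -0.1425  0.2407 -0.2669  0.1037  0.1628]
bracket [ 0.5415 -0.2845 -0.2438] err 0.20450234129309963 conf 0.75
[ 0.5576 -0.2852  0.2026] [-1.3297  0.0001 -3.1415]
8 rows: turn [-0.    -0.     0.003] shift [-0.    -0.006  0.64 ]
8 rows: turn [-0.    -0.     0.003] shift [-0.    -0.006  0.946]
```

```bash
python3 -c "
from h import *
import pickle
st=pickle.load(open('st4.pkl','rb'))
for oy in(.001,.003):
  r=R.from_euler('z',-.241)
  o=st['tool_pos']-r.apply([.016,oy,.019])
  print(oy,project('wrist',r.apply([[-.02,.03,-.012],[.012,.03,.02],[.02,.03,.02],[-.02,.03,-.02]])+o,st).round(1).tolist())
im=cv2.imread('pics/w4.png').astype(int)
for c in(250,265,300,325): 
  col=im[225:260,c]; g=(col[:,2]-col[:,0])>40; print(c,225+np.argmax(g))
"
```

```text
0.001 [[237.0, 248.3], [308.5, 279.7], [331.7, 279.7], [240.7, 242.3]]
0.003 [[237.3, 252.6], [308.6, 285.0], [331.6, 285.0], [241.0, 246.5]]
250 243
265 243
300 243
325 243
```

Emit:
move_arm --plan '[0,0,0,0,0,0.8,4,0,0,0,0,0,0.8,4,0,0,0,0,0,0.8,4,0,0,0,0,0,0.8,4,0,0,0,0,0,0.8,4]'

```text
time_s: 15.65
tool_pos: [0.5577, -0.2835, 0.1204]
orientation: [-0.001, 0.787, 0.617, -0.0]
ft_force: [-0.5, 0.4, 0.4]
width: 0.0067
finger_force: 60.5
```

```bash
python3 -c "
from h import *
x=(.5622,-.1959,-.2427);s=arm.observe();print(s['tool_pos'],rq(s['orientation']).as_euler('zyx'))
go(nest(x,1,(.016,.001),.052),x[2]+np.pi/2,5)
"
```

```text
[ 0.5577 -0.2835  0.1204] [-1.3311 -0.0009 -3.141 ]
5 rows: turn [-0.003 -0.001  0.009] shift [-0.009 -0.006  0.684]
```

Emit:
move_arm --plan '[0,0,0.02,-0.02,-0.01,0.8,4,0,0,0.02,-0.02,-0.01,0.8,4,0,0,0,0,0,0.7,4,0,0,0,0,0,0.4,4,0,0,0,0,0,0.3,4,0,0,0,0,0,0.2,4,0,0,0,0,0,0.1,4,0,0,0,0,0,0,4]'

```text
time_s: 16.45
tool_pos: [0.5575, -0.2845, 0.0565]
orientation: [0.0, 0.788, 0.616, 0.0]
ft_force: [0.3, 0.4, -1.1]
width: 0.007
finger_force: 60.5
```

```bash
python3 -c "
from h import *
x=(.5622,-.1959,-.2427);s=arm.observe();print(s['tool_pos'],rq(s['orientation']).as_euler('zyx'),s['ft_force'],s['width'])
go(nest(x,1,(.016,.001),.051),x[2]+np.pi/2,1)
"
```

```text
[ 0.5575 -0.2845  0.0565] [-1.328   0.0003  3.1415] [ 0.2778  0.3758 -1.125 ] 0.006987274802376616
1 rows: turn [ 0.004  0.    -0.001] shift [ 0.009 -0.037  0.273]
```

Emit:
move_arm --plan '[0,0,0,0,-0.03,0.1,4,0,0,0,0,0,0.1,4,0,0,0,0,0,0,4,0,0,0,0,0,0,4]'

```text
time_s: 16.85
tool_pos: [0.5568, -0.2844, 0.0524]
orientation: [0.0, 0.788, 0.616, 0.0]
ft_force: [-0.3, 0.5, -0.9]
width: 0.007
finger_force: 60.5
```

```bash
python3 -c "
from h import *
x=(.5622,-.1959,-.2427);s=arm.observe();print(s['tool_pos'],s['ft_force'],s['width'])
go(nest(x,1,(.016,.001),.051),x[2]+np.pi/2,1)
"
```

```text
[ 0.5568 -0.2844  0.0524] [-0.3326  0.5094 -0.869 ] 0.007032653185630351
1 rows: turn [ 0.001 -0.    -0.003] shift [ 0.011 -0.002  0.07 ]
```

Lower 1.4 mm more, check the force, then release.

Emit:
move_arm --plan '[0,0,0,0,0,0.07,4,0,0,0,0,0,0.02,4,0,0,0,0,0,0,4]'

```text
time_s: 17.15
tool_pos: [0.5568, -0.2844, 0.0505]
orientation: [0.0, 0.788, 0.616, 0.0]
ft_force: [0.4, 1.0, 0.1]
width: 0.007
finger_force: 60.6
```

Emit:
move_arm --plan '[0,0,0,0,0,0,26,0,0,0,0,0,0,26,0,0,0,0,0,0,26,0,0,0,0,0,-0.5,26,0,0,0,0,0,-1,26,0,0,0,0,0,-1,26,0,0,0,0,0,-1,26,0,0,0,0,0,-1,26,0,0,0,0,0,-1,26]'

```text
time_s: 18.05
tool_pos: [0.5568, -0.2843, 0.1622]
orientation: [0.0, 0.788, 0.616, 0.0]
ft_force: [-0.2, -0.3, -0.2]
width: 0.0258
finger_force: 0.0
```

```bash
python3 -c "
from h import *
x=(.5622,-.1959,-.2427)
print('want',nest(x,1,(0,0),.032))
find((.541,-.2813,-.2427),'r',z=.032,tag='w5')
p=(.4857,.1358,-.355);r=R.from_euler('z',p[2])
go(r.apply([.016,.002,0])+[p[0],p[1],.19],p[2]+np.pi/2,22)
"
```

```text
want [ 0.5411 -0.2813  0.032 ]
bracket [ 0.5413 -0.2812 -0.2206] err 0.055722103259576494 conf 0.8
22 rows: turn [0.003 0.    0.073] shift [ 0.869 -0.4   -0.06 ]
```

View pics/w5.png

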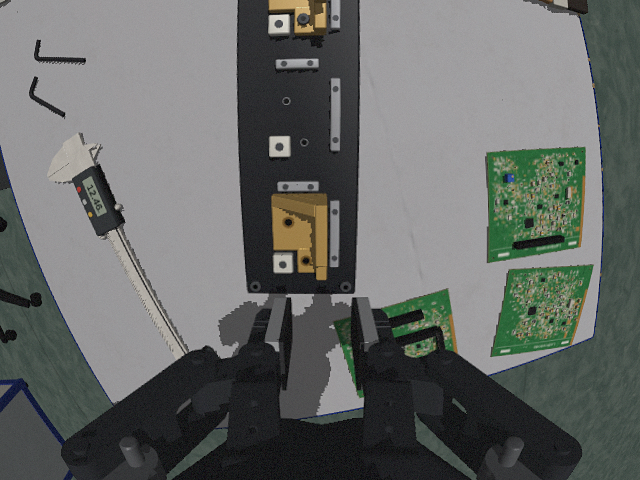

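The bracket is seated inside the rails with its cut corner round the key block at (283,262). On to the near bracket.

Emit:
move_arm --plan '[0,0,0.07,0.87,-0.4,-0.06,30,0,0,0.07,0.87,-0.4,-0.06,30,0,0,0.07,0.87,-0.4,-0.06,30,0,0,0.07,0.87,-0.4,-0.06,30,0,0,0.07,0.87,-0.4,-0.06,30,0,0,0.07,0.87,-0.4,-0.06,30,0,0,0.07,0.87,-0.4,-0.06,30,0,0,0.07,0.87,-0.4,-0.06,30,0,0,0.07,0.87,-0.4,-0.06,30,0,0,0.07,0.87,-0.4,-0.06,30]'

```text
time_s: 19.15
tool_pos: [0.5247, -0.0947, 0.1726]
orientation: [-0.0, 0.802, 0.597, -0.0]
ft_force: [-0.4, -0.4, -1.4]
width: 0.0298
finger_force: 0.0
```

Emit:
move_arm --plan '[0,0,0.07,0.87,-0.4,-0.06,30,0,0,0.07,0.87,-0.4,-0.06,30,0,0,0.07,0.87,-0.4,-0.06,30,0,0,0.07,0.87,-0.4,-0.06,30,0,0,0.07,0.87,-0.4,-0.06,30,0,0,0.07,0.87,-0.4,-0.06,30,0,0,0.07,0.87,-0.4,-0.06,30,0,0,0.07,0.87,-0.4,-0.06,30]'

```text
time_s: 19.95
tool_pos: [0.5061, 0.0572, 0.1823]
orientation: [0.0, 0.814, 0.581, -0.0]
ft_force: [0.4, -0.7, 0.5]
width: 0.0304
finger_force: 0.0
```

```bash
python3 -c "
from h import *
print(arm.observe()['tool_pos'])
p=find((.4857,.1358,-.355),'r')
if p is not None:
  r=R.from_euler('z',p[2])
  for z in(.105,.038): go(r.apply([.016,.002,0])+[p[0],p[1],z],p[2]+np.pi/2,8)
"
```

```text
[0.5061 0.0572 0.1823]
bracket [ 0.4855  0.136  -0.3554] err 0.05556648132587205 conf 0.68
8 rows: turn [ 0.    -0.002  0.049] shift [ 0.421 -0.182  0.484]
8 rows: turn [ 0.    -0.002  0.049] shift [ 0.421 -0.182  0.903]
```

Emit:
move_arm --plan '[0,0,0.05,0.42,-0.18,0.48,30,0,0,0.05,0.42,-0.18,0.48,30,0,0,0.05,0.42,-0.18,0.48,30,0,0,0.05,0.42,-0.18,0.48,30,0,0,0.05,0.42,-0.18,0.48,30,0,0,0.05,0.42,-0.18,0.48,30,0,0,0.05,0.42,-0.18,0.48,30,0,0,0.05,0.42,-0.18,0.48,30,0,0,0,0,0,0,30]'

```text
time_s: 20.95
tool_pos: [0.5013, 0.1299, 0.1044]
orientation: [-0.0, 0.822, 0.57, -0.001]
ft_force: [0.2, -1.8, -0.2]
width: 0.0303
finger_force: 0.0
```

```bash
python3 -c "
from h import *
p=(.4855,.136,-.3554);r=R.from_euler('z',p[2])
print(arm.observe()['tool_pos'])
go(r.apply([.016,.002,0])+[p[0],p[1],.038],p[2]+np.pi/2,5)
"
```

```text
[0.5013 0.1299 0.1044]
5 rows: turn [-0.004  0.002 -0.006] shift [ 0.023 -0.008  0.664]
```

Emit:
move_arm --plan '[0,0,0,0.04,-0.01,0.85,30,0,0,0,0.04,-0.01,0.85,30,0,0,0,0.04,-0.01,0.8,30,0,0,0,0,-0.01,0.5,30,0,0,0,0,0,0.3,30,0,0,0,0,0,0,30,0,0,0,0,0,0,4,0,0,0,0,0,0,4,0,0,0,0,0,0,4,0,0,0,0,0,0,4]' --force 60

```text
time_s: 21.95
tool_pos: [0.5025, 0.132, 0.0399]
orientation: [0.0, 0.822, 0.57, 0.0]
ft_force: [0.8, -1.9, 6.0]
width: 0.0075
finger_force: 62.4
```

```bash
python3 -c "
from h import *
s=arm.observe();p=np.array((.4855,.136,-.3554));print(s['tool_pos'],s['width'],s['finger_force'])
off=R.from_euler('z',-p[2]).apply(s['tool_pos']-[p[0],p[1],.02]);print(off,rq(s['orientation']).as_euler('zyx'))
s['tool_pos']=s['tool_pos']+[0,0,.1]
x=(.5622,-.1959,-.2427)
go(nest(x,0,(.016,off[1]),.15),x[2]+np.pi/2,20,s)
"
```

```text
[0.5025 0.132  0.0399] 0.007487119870580185 62.44498014450073
[0.0173 0.0022 0.0199] [-1.2119  0.001  -3.1415]
20 rows: turn [ 0.001 -0.    -0.083] shift [-0.73   0.427 -0.025]
```

Emit:
move_arm --plan '[0,0,0,0,0,-0.4,4,0,0,0,0,0,-0.7,4,0,0,0,0,0,-1,4,0,0,0,0,0,-1,4,0,0,0,0,0,-1,4,0,0,0,0,0,-1,4]'

```text
time_s: 22.55
tool_pos: [0.5019, 0.1322, 0.1433]
orientation: [0.0, 0.822, 0.57, 0.0]
ft_force: [0.5, -0.5, -0.4]
width: 0.0068
finger_force: 61.4
```

Emit:
move_arm --plan '[0,0,-0.08,-0.73,0.43,-0.03,4,0,0,-0.08,-0.73,0.43,-0.03,4,0,0,-0.08,-0.73,0.43,-0.03,4,0,0,-0.08,-0.73,0.43,-0.03,4,0,0,-0.08,-0.73,0.43,-0.03,4,0,0,-0.08,-0.73,0.43,-0.03,4,0,0,-0.08,-0.73,0.43,-0.03,4,0,0,-0.08,-0.73,0.43,-0.03,4,0,0,-0.08,-0.73,0.43,-0.03,4,0,0,-0.08,-0.73,0.43,-0.03,4]'

```text
time_s: 23.55
tool_pos: [0.5355, -0.0346, 0.1485]
orientation: [0.0, 0.806, 0.593, 0.0]
ft_force: [0.2, 0.6, 0.2]
width: 0.0068
finger_force: 61.4
```

Emit:
move_arm --plan '[0,0,-0.08,-0.73,0.43,-0.03,4,0,0,-0.08,-0.73,0.43,-0.03,4,0,0,-0.08,-0.73,0.43,-0.03,4,0,0,-0.08,-0.73,0.43,-0.03,4,0,0,-0.08,-0.73,0.43,-0.03,4,0,0,-0.08,-0.73,0.43,-0.03,4,0,0,-0.08,-0.73,0.43,-0.03,4,0,0,-0.08,-0.73,0.43,-0.03,4,0,0,-0.08,-0.73,0.43,-0.03,4,0,0,0,0,0,0,4]'

```text
time_s: 24.55
tool_pos: [0.5736, -0.1841, 0.1538]
orientation: [0.0, 0.791, 0.611, 0.0]
ft_force: [-0.4, -0.4, -0.3]
width: 0.0072
finger_force: 61.4
```

```bash
python3 -c "
from h import *
s=arm.observe();print(s['tool_pos'],s['width'],s['finger_force'])
im=snapshot('wrist').astype(int)
for c in(250,265,300,325):
  col=im[200:300,c]; g=(col[:,0]-col[:,2])>40; print(c,200+np.argmax(g),g.sum())
r=rq(s['orientation'])*R.from_euler('x',np.pi)*R.from_euler('z',-np.pi/2)
r=R.from_euler('z',rq(s['orientation']).as_rotvec()[2]*0-.2427)
for oy in(.001,.0022,.004):
  o=s['tool_pos']-r.apply([.016,oy,.0199]);print(oy,project('wrist',r.apply([[-.02,.03,-.02],[-.02,.03,-.012]])+o,s).round(1).tolist())
go(nest((.5622,-.1959,-.2427),0,(.016,.0022),.06),-.2427+np.pi/2,6)
"
```

```text
[ 0.5736 -0.1841  0.1538] 0.0071811118433768376 61.4293098449707
250 246 54
265 245 46
300 246 50
325 246 54
0.001 [[240.3, 242.6], [236.6, 248.5]]
0.0022 [[240.5, 245.1], [236.8, 251.1]]
0.004 [[240.8, 248.8], [237.2, 255.0]]
6 rows: turn [ 0.001 -0.001 -0.028] shift [-0.112  0.07   0.78 ]
```

Emit:
move_arm --plan '[0,0,-0.08,-0.34,0.21,0.8,4,0,0,-0.08,-0.34,0.21,0.8,4,0,0,0,0,0,0.8,4,0,0,0,0,0,0.8,4,0,0,0,0,0,0.8,4,0,0,0,0,0,0.3,4,0,0,0,0,0,0,4,0,0,0,0,0,0,4]'

```text
time_s: 25.4
tool_pos: [0.5785, -0.1968, 0.067]
orientation: [0.0, 0.787, 0.617, 0.0]
ft_force: [0.5, -0.1, -1.1]
width: 0.0067
finger_force: 61.4
```

```bash
python3 -c "
from h import *
s=arm.observe();print(s['tool_pos'])
go(nest((.5622,-.1959,-.2427),0,(.016,.0022),.0519),-.2427+np.pi/2,1)
"
```

```text
[ 0.5785 -0.1968  0.067 ]
1 rows: turn [ 0.004 -0.002  0.021] shift [-0.042 -0.003  0.754]
```

Emit:
move_arm --plan '[0,0,0.02,-0.04,0,0.3,4,0,0,0,0,0,0.25,4,0,0,0,0,0,0.12,4,0,0,0,0,0,0,4,0,0,0,0,0,0,4]'

```text
time_s: 25.9
tool_pos: [0.5781, -0.1977, 0.0534]
orientation: [-0.0, 0.788, 0.616, 0.0]
ft_force: [0.7, -0.2, -1.3]
width: 0.0068
finger_force: 61.4
```

```bash
python3 -c "
from h import *
s=arm.observe();print(s['tool_pos'],s['ft_force'])
go(nest((.5622,-.1959,-.2427),0,(.016,.0022),.0519),-.2427+np.pi/2,1)
"
```

```text
[ 0.5781 -0.1977  0.0534] [ 0.6543 -0.155  -1.272 ]
1 rows: turn [-0.    -0.001 -0.001] shift [0.006 0.008 0.073]
```

Emit:
move_arm --plan '[0,0,0,0,0,0.06,4,0,0,0,0,0,0.03,4,0,0,0,0,0,0,4]'

```text
time_s: 26.2
tool_pos: [0.5782, -0.1978, 0.0519]
orientation: [0.0, 0.788, 0.616, 0.0]
ft_force: [-1.0, -0.3, 4.8]
width: 0.0067
finger_force: 62.1
```

Emit:
move_arm --plan '[0,0,0,0,0,0,26,0,0,0,0,0,0,26,0,0,0,0,0,0,26,0,0,0,0,0,-0.5,26,0,0,0,0,0,-1,26,0,0,0,0,0,-1,26,0,0,0,0,0,-1,26,0,0,0,0,0,-1,26,0,0,0,0,0,-1,26,0,0,0,0,0,-1,26]'

```text
time_s: 27.2
tool_pos: [0.578, -0.1977, 0.1832]
orientation: [0.0, 0.788, 0.616, 0.0]
ft_force: [-0.2, -0.7, 0.5]
width: 0.026
finger_force: 0.0
```

Emit:
move_arm --plan '[0,0,0,-1,0,-0.8,26,0,0,0,-1,0,-0.8,26,0,0,0,-1,0,-0.8,26,0,0,0,-1,0,0,26,0,0,0,-1,0,0,26,0,0,0,0,0,0,26]'

```text
time_s: 27.8
tool_pos: [0.5528, -0.2979, 0.2302]
orientation: [0.0, 0.789, 0.615, -0.0]
ft_force: [0.2, 0.3, -0.1]
width: 0.026
finger_force: 0.0
```

```bash
python3 -c "
from h import *
x=(.5622,-.1959,-.2427)
for k in(0,1):
  w=nest(x,k,(0,0),.032);print('want',w)
  for z in(.032,.040): print(z);find((w[0],w[1],-.2427),'r',z=z)
"
```

```text
want [ 0.5622 -0.1959  0.032 ]
0.032
bracket [ 0.5626 -0.1961 -0.2457] err 0.025453537700654505 conf 0.61
0.04
bracket [ 0.5627 -0.1967 -0.2479] err 0.06239326665040257 conf 0.57
want [ 0.5411 -0.2813  0.032 ]
0.032
bracket [ 0.5412 -0.2808 -0.238 ] err 0.05748272668993515 conf 0.66
0.04
not seen [301.7784 207.5282]
```

Both brackets fit within 0.5 mm of the nest poses, at seated height. Handing in.

```bash
python3 -c "
from plant import arm
print(arm.sign_off())"
```

```text
the job is handed in; nothing more can be done
None
```

Both brackets are in the two empty nests, right-hand like the pattern (the mirrored one tipped over first), measured within about 0.5 mm of the nest positions and at seated height, and the job is handed in at about 28 s.

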